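Seat the loose plug of a gauge cock

TASK

One of the three gauge cocks on the bench has had its tapered plug cleaned and left standing proud of its brass body. Take that plug by its T handle, and push it down while turning the handle, so that it beds into its taper: both movements go together, neither pushed home first nor turned first. Stop when the plug is fully home and the handle lies in line with the cock's pipe, the short way round, and let go.

Things in the scene. Friction and masses are not known exactly. Their poses are not given: they have to be found in the camera images.
- cock: The gauge cock with the loose plug: fixed brass cylinder 44 mm across, flat top 58 mm above the bench, with an 18 mm pipe along its x axis (gauge 118 mm off at +x, top 107 mm high; nipple 64 mm off at -x). Origin: on the plug's upright axis at bench level, z up. Two cocks like it, their plugs home (handles some 13 mm lower), stand beside it; which stands where varies.
- handle (a point): Centre of the plug's steel T handle, on the plug's axis: a level bar 50 mm long (its x axis), 10 mm wide (y), 14 mm tall, on a 13 mm stem. 92 mm above the bench when the plug is home, up to 106 mm when raised; bar's underside 27 mm above the brass body's top when home. It turns and rises with the plug.
- plug (a joint): Angle of the handle bar, rad: 0 when in line with the pipe (the cock's x axis), growing anticlockwise seen from above. Starts at 0.85 to 1.25, so is turned clockwise to 0; stops at -0.35 and 1.55. It takes about 0.05 N m to turn and stays where left.
- plug_lift (a joint): How far the plug stands above its home position, m: 0 home (a firm stop), 0.014 fully raised (a stop). Starts at 0.012 to 0.0138. Pushing down takes 5 to 10 N, growing towards home, and it stays where left by friction. It cannot come out.
Not all that is in view belongs to the job. What is shaped like the cock but red is not meant.

How it is judged:
By the outcome, as a careful person would: the job done as asked, in the order asked, and still so for the second after the job is handed in, with the robot touching nothing.
It also fails if it takes over 42 s, if anything falls off the work surface, if the arm or the gripper's body presses on something with over 40 N, if the wrist force passes 120 N, or if a joint passes its speed limit or range.

ROBOT

A 6-joint arm with a two-finger parallel gripper is mounted at the origin on the work surface. World frame = base frame: x ahead of the robot, y to its left, z up, the work surface at z = 0. Lengths are in m, angles in degrees, forces in N, time in s.
With the tool pointing down it reaches from about 0.4 to 0.825 m from the base axis. Payload 7 kg.
Tool frame: the origin (TCP) lies on the front face of the gripper's body, between the roots of the fingers; the fingertips stand 66 mm ahead of it and the grasp point (between the pads) lies 47 mm ahead of it; z points along the fingers, y is the line along which they close (so a half turn about z gives the same grasp; the last joint's range is limited). The gripper opens to 88 mm and grips with 3 to 60 N. Pads are 19 mm wide; open, the fingers measure 130 mm over their backs; the gripper's body (78 mm by 193 mm) begins 47 mm behind the grasp point.
Start: joints at [-49.67, 20.546, 0.682, 0, -70.136, -16.507], TCP at [0.273, -0.617, 0.292] pointing down, gripper open.
Joint ranges: [-176.03, 176.03], [-82.01, 121.73], [-58.28, 71.71], [-173.87, 95.51], [-174.79, -0.11], [-173.66, 173.66]. Speed limits (degrees/s): [136.94, 136.94, 172.46, 180, 180, 180].

INTERFACE

Orientations are given as [roll, pitch, yaw] about the fixed x, y, z axes, in that order (R = Rz(yaw) Ry(pitch) Rx(roll)).
In Python, from plant import ctrl gives the robot as it stands.
- The arm moves only by the tool send_rows, never from a script. Its argument "deltas" is a list of rows, each a list of 2 entries, a list of its own where there are three numbers: the shift along the tool's x, y, z each as a share of 800 mm, from -1 to 1, then the turn about the tool's z as a share of 90 degrees, from -1 to 1. A call has exactly 5 rows; each row is the pose to reach, as a shift and turn from the pose commanded when the call began, along the tool's axes at that moment; what a row does not reach only later rows make up. A row lasts 1/12 s, in which the tool goes at most 41.7 mm and 7.16 degrees, less where a joint would pass 70% of its speed; a pose out of reach is approached as far as the arm can. A call with a number of a shift or a turn outside -1 to 1 is refused whole. A call with a gripper value outside its range is refused whole. "gripper" is the opening, from 0 (shut) to 1 (fully open), set as the call begins (left out, the last holds). The fingers move at their own pace and stop on an object; the grip force is fixed at half the most. Time passes only in rows, so rows that repeat a pose let the fingers close, or fill a call up. It gives the time, the measured TCP pose, the force, the opening and the grip force at its end, in the units of the state.
- ctrl.get_obs(): the state, without advancing time (a new reading comes with each control period).
- ctrl.snapshot(name): name is "side" or "top"; returns a dict with "color" (384x512x3 uint8, red, green, blue), "vertical_fov" (degrees; the focal length in pixels is half the picture's height over the tangent of half this angle, whatever the lens; pixels are square), "cx", "cy" (the principal point, pixels), "k1" (the pictures are not rectified: a ray, as slopes to the right and down, at radius r is drawn at 1 + k1 r^2 times it, then the intrinsics apply), "rvec" (rotation vector, rad) and "tvec" (3), from world to camera coordinates, as OpenCV has them. Camera axes: x right, y down, z forward; pixel columns grow to the right and rows downward; lengths in m; the calibration is good to about 2 mm. A picture is of the moment at which its call begins. There is no depth.
- ctrl.close_job(): hands the job in; it is judged then, once.
Trained networks look in a picture, given as the dict that the camera call returned (one of the last four; its "shot" number tells which), for a name from the list of things; names that differ only in an ending like _2 or _b are one class to them, and where a whole thing is asked for, a point or a joint stands for the part that bears it (a point fixed in the world has none). Each returns a list of dicts, best first, with "conf" (0 to 1); they miss things now and then, are a little off and sometimes report something else, mostly with a low value. They report only what shows in the picture. A call takes as long as a camera call. They do not tell look-alikes from the thing itself.
- ctrl.boxes_of(picture, thing): "xy" ([column, row] as shares, 0 to 1, of the picture: columns of its width, rows of its height, amid what is visible of it).
- ctrl.cut_out(picture, thing): "pixels" (384x512 bool, what is visible of it) and "xy" ([column, row] as shares, 0 to 1, of the picture: columns of its width, rows of its height, amid what is visible of it).
The state is a dict: "clock": time; "joint_pos": joint angles; "qvel": joint speeds; "tau": joint torques, N m; "tool_pos": TCP position; "orientation": TCP orientation; "force": force on the tool from outside, world axes, zero at the start; "moment": the same for the moment, N m; "opening": finger opening in m; "gripper_force": force on a finger pad.
Only numpy, scipy, OpenCV 4.12 (cv2) and the standard library are available. Lean on these libraries where they do the work, as an engineer would, in place of code of your own. Each camera call takes 0.05 s, during which the arm holds its last target. There are 200 camera calls.

## Working session

There is one attempt and no reset: what is moved stays moved. The work goes in short steps, Python scripts to look and compute and a tool call to move; the robot and the scene stay as the last step left them, time stands still between calls to the robot, and variables do not carry over. Pictures are saved under pics/ and viewed, at most 10 in all, crops included, and the job is handed in when it is done.

Besides the shell and the picture viewer there is one more tool, called after "Emit:" in YAML: its name, and indented under it one key for each argument. send_rows: Moves the arm, as the interface text tells. Shift numbers are shares of 800 mm and turn numbers shares of 90 degrees, none past 1 either way. Its arguments: {"type":"object","properties":{"deltas":{"type":"array","items":{"type":"array"}},"gripper":{"type":"number"}},"required":["deltas"]}

```bash
mkdir -p pics; cat > h.py <<'E'
import numpy as np,cv2
from plant import ctrl
def K(p):
    f=p["color"].shape[0]/2/np.tan(np.radians(p["vertical_fov"])/2);return f
def ray(p,uv):
    f=K(p);d=np.array([(uv[0]-p["cx"])/f,(uv[1]-p["cy"])/f]);u=d.copy()
    for _ in range(20):u=d/(1+p["k1"]*(u@u))
    R=cv2.Rodrigues(np.array(p["rvec"],float))[0]
    return -R.T@np.array(p["tvec"],float),R.T@np.array([u[0],u[1],1])
def atz(p,uv,z):
    c,d=ray(p,uv);return c+d*(z-c[2])/d[2]
def proj(p,X):
    R=cv2.Rodrigues(np.array(p["rvec"],float))[0];q=R@np.array(X,float)+np.array(p["tvec"],float)
    s=q[:2]/q[2];s=s*(1+p["k1"]*(s@s));return s*K(p)+[p["cx"],p["cy"]]
def save(p,n,crop=None,k=1):
    c=p["color"][...,::-1]
    if crop:c=c[crop[1]:crop[3],crop[0]:crop[2]]
    cv2.imwrite("pics/"+n,cv2.resize(c,None,fx=k,fy=k,interpolation=cv2.INTER_CUBIC))
E
python3 - <<'E'
from h import *
import pickle
for n in("top","side"):
    p=ctrl.snapshot(n);save(p,n+"0.png",None,1.5);pickle.dump(p,open(n+"0.pkl","wb"))
    print(n,ray(p,(256,192)))
    for t in("cock","handle"):
        for b in ctrl.cut_out(p,t):
            uv=np.array(b["xy"])*[512,384];print(t,b["conf"],uv.round(1),atz(p,uv,.1).round(3),b["pixels"].sum())
print(ctrl.get_obs())
E
```

```text
top (array([0.20724333, 0.00355236, 1.36469593]), array([ 0.13349686,  0.01040505, -0.99102063]))
cock 0.9 [145.2 237.4] [0.232 0.353 0.1  ] 1593
cock 0.65 [366.8 222.2] [ 0.291 -0.324  0.1  ] 70
cock 0.56 [264.6 147.6] [ 0.517 -0.007  0.1  ] 1551
handle 0.57 [269.1 157. ] [ 0.488 -0.022  0.1  ] 114
side (array([-0.12048356, -0.55880179,  0.62756898]), array([ 0.52581742,  0.58562877, -0.61756628]))
cock 0.84 [295.  175.9] [ 0.439 -0.074  0.1  ] 1813
cock 0.57 [302.2 334.1] [ 0.146 -0.368  0.1  ] 4935
handle 0.83 [295.3 324.2] [ 0.151 -0.349  0.1  ] 333
handle 0.67 [293.  162.4] [ 0.478 -0.031  0.1  ] 160
handle 0.17 [294.4 175.7] [ 0.439 -0.073  0.1  ] 1740
{'clock': 0.3, 'joint_pos': array([-4.96688167e+01,  2.05622773e+01,  6.64806955e-01, -6.44968211e-03,
       -7.01360527e+01, -1.65081147e+01]), 'qvel': array([-0.07481571, -0.04262304,  0.0402801 , -0.03182846,  0.04001737,
       -0.07912841]), 'tau': array([-3.34321348e-04, -5.81812620e+01,  2.92816669e+01,  6.98989838e+00,
        9.26350651e-03, -1.07673397e-04]), 'tool_pos': array([ 0.27257485, -0.61735508,  0.29183069]), 'orientation': array([ 1.79966135e+02, -3.71097715e-03, -1.56179124e+02]), 'force': array([-0.92480713, -0.50719842,  0.72439038]), 'moment': array([ 0.04796311, -0.00149504,  0.02104675]), 'gripper_force': 0.0, 'opening': 0.08781768895431}
```

View pics/top0.png

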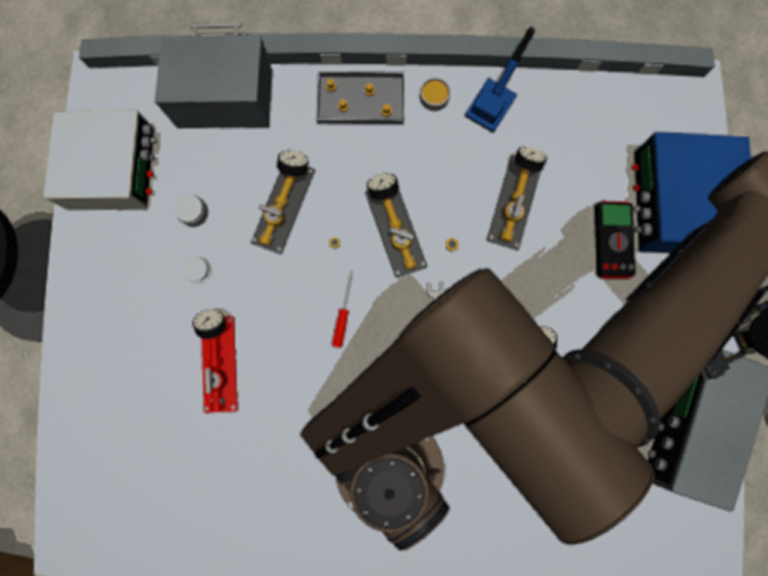

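View pics/side0.png

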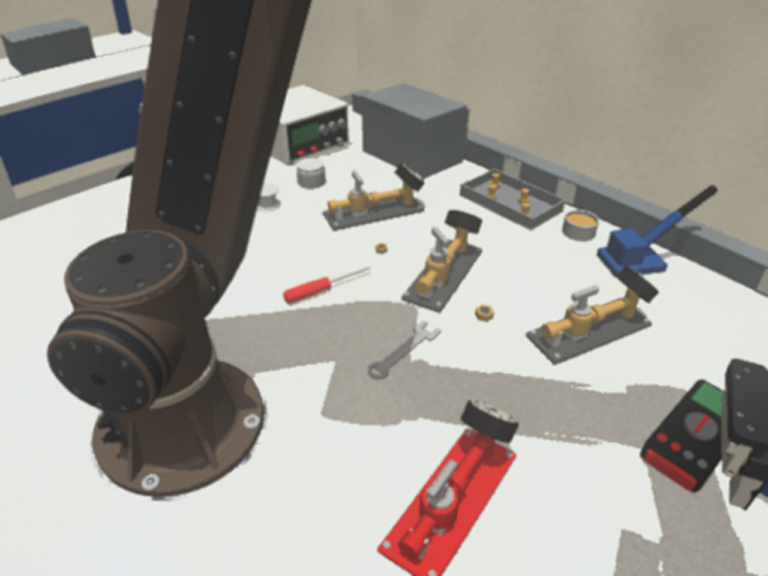

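Top view (1.5x pixels): brass cocks at (272,213), (400,238) and (515,211), red decoys at (213,380) and mostly under the arm near (548,335). In the side view the brass cocks are at (360,195), (438,250) and (582,310), with a red one at (440,500). The middle cock's handle lies across its pipe, so I'll check it in a close crop.

```bash
python3 - <<'E'
from h import *
import pickle
t=pickle.load(open("top0.pkl","rb"));s=pickle.load(open("side0.pkl","rb"))
a=cv2.resize(t["color"][95:190,160:370],None,fx=3.8,fy=3.8,interpolation=2)
b=cv2.resize(s["color"][105:245,210:440],None,fx=3.47,fy=3.47*.48,interpolation=2)
b=cv2.resize(s["color"][105:175,210:335],None,fx=3.1,fy=3.1,interpolation=2)
c=cv2.resize(s["color"][175:245,340:465],None,fx=3.1,fy=3.1,interpolation=2)
bc=np.hstack([b,c]);a=cv2.resize(a,(bc.shape[1],int(a.shape[0]*bc.shape[1]/a.shape[1])))
o=np.vstack([a,bc]);print(o.shape,a.shape);cv2.imwrite("pics/crop.png",o[...,::-1])
E
```

```text
(568, 776, 3) (351, 776, 3)
```

View pics/crop.png

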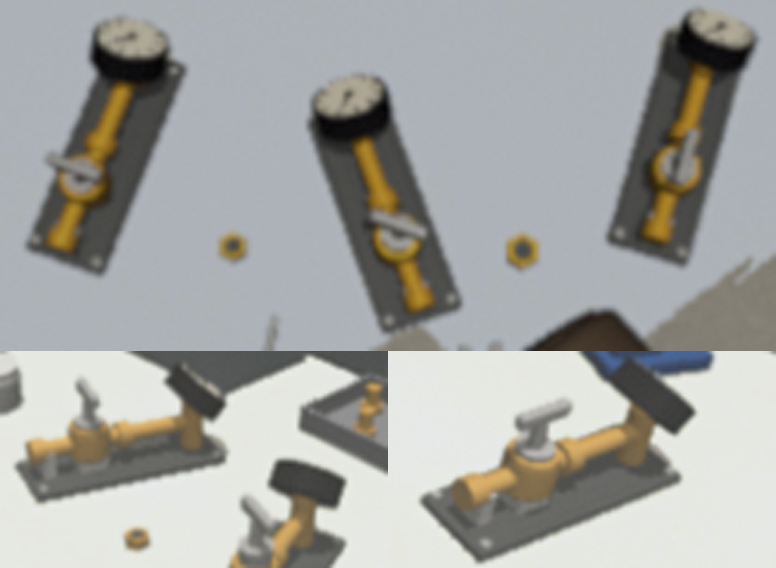

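The crop's top strip shows the left handle about 85° off its pipe, the middle one about 49° and the right one about 4°. Only the middle one falls within 0.85–1.25 rad. I'll check the handle heights by triangulating between the two views.

```bash
python3 - <<'E'
from h import *
import pickle
t=pickle.load(open("top0.pkl","rb"));s=pickle.load(open("side0.pkl","rb"))
def z(p,x,y,w=44,h=33,k=9):
    o=cv2.resize(p["color"][y:y+h,x:x+w],(396,297),interpolation=2)
    for i in range(0,w,10):cv2.line(o,(i*9,0),(i*9,6),(255,0,0),2)
    for i in range(0,h,10):cv2.line(o,(0,i*9),(6,i*9),(255,0,0),2)
    return o
o=np.vstack([np.hstack([z(t,245,140),z(s,270,145)]),np.hstack([z(s,218,108),z(s,365,183)])])
cv2.imwrite("pics/z.png",o[...,::-1])
E
```

```text
(no output)
```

View pics/z.png

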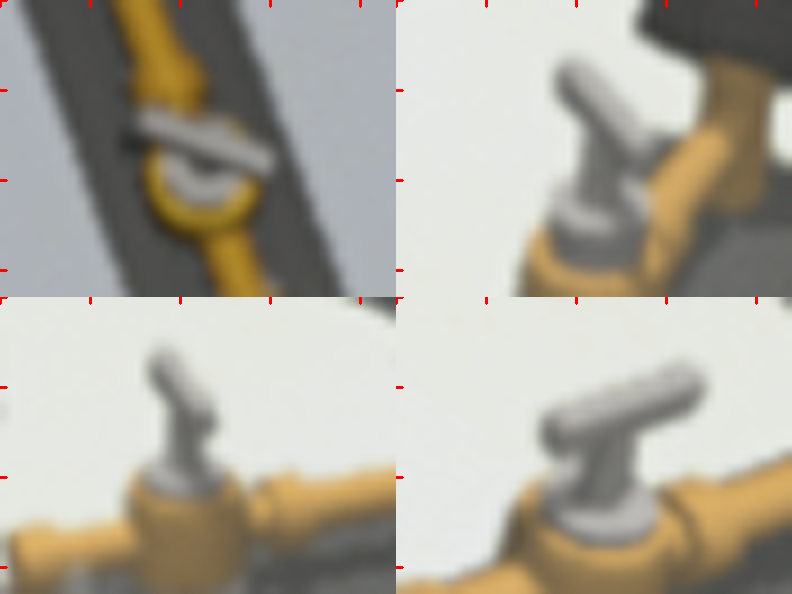

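```bash
python3 - <<'E'
from h import *
import pickle
t=pickle.load(open("top0.pkl","rb"));s=pickle.load(open("side0.pkl","rb"))
T=lambda x,y:(245+x/9-.45,140+y/9-.45); S=lambda x,y:(270+(x-396)/9-.45,145+y/9-.45)
def tri(a,b):
    c1,d1=ray(t,a);c2,d2=ray(s,b);A=np.stack([d1,-d2],1);k=np.linalg.lstsq(A,c2-c1,rcond=None)[0]
    p,q=c1+k[0]*d1,c2+k[1]*d2;return (p+q)/2,np.linalg.norm(p-q)
for a,b in(((140,122),(572,72)),((272,163),(645,150)),((206,142),(608,111))):print(tri(T(*a),S(*b)))
def ang(a,b,z):
    d=atz(t,b,z)-atz(t,a,z);return np.degrees(np.arctan2(d[1],d[0])),np.hypot(*d[:2])
print("bar",ang(T(272,163),T(140,122),.11))
print("pipe",ang(T(235,260),T(150,20),.04),"plateL",ang(T(130,297),T(25,0),.0),"plateR",ang(T(345,297),T(240,0),.0))
print("bar c",atz(t,T(206,142),.112),"body",atz(t,T(203,182),.058))
E
```

```text
(array([0.49973739, 0.00572533, 0.10246876]), np.float64(0.0019276001358798224))
(array([ 0.4845723 , -0.03885449,  0.10459493]), np.float64(0.000867161347534824))
(array([ 0.49233418, -0.01656866,  0.10321961]), np.float64(0.0004090536569474128))
bar (np.float64(73.36502642715978), np.float64(0.047278548278090055))
pipe (np.float64(19.969813998368416), np.float64(0.09367504692607614)) plateL (np.float64(20.179759014200087), np.float64(0.11954526284244642)) plateR (np.float64(19.74928614237723), np.float64(0.1191692802879651))
bar c [ 0.49019304 -0.01629441  0.112     ] body [ 0.48783975 -0.01629507  0.058     ]
```

The grey skirt stands proud only on the middle cock, whose handle triangulates to about z = 0.104. So the target is the middle one: axis ≈ (0.491, -0.016), pipe yaw 20°, bar yaw 73°.

```bash
cat >> h.py <<'E'
def go(xyz,yaw):
    o=ctrl.get_obs();y=np.radians(o["orientation"][2]);d=np.array(xyz)-o["tool_pos"]
    X=np.array([np.cos(y),np.sin(y),0]);Y=np.array([np.sin(y),-np.cos(y),0])
    print("t",o["clock"],"tcp",o["tool_pos"].round(4),"rpy",o["orientation"].round(2),"F",o["force"].round(1),"op",round(o["opening"],4),
    "\nshares",np.round(np.array([X@d,Y@d,-d[2]])/.8,4),"turn",round(-((yaw-o["orientation"][2]+180)%360-180)/90,4))
E
python3 -c "
from h import *
go([.491,-.016,.26],-106.6)"
```

```text
t 0.3 tcp [ 0.2726 -0.6174  0.2918] rpy [ 179.97   -0.   -156.18] F [-0.9 -0.5  0.7] op 0.0878 
shares [-0.5534  0.5774  0.0398] turn -0.5509
```

Emit:
send_rows:
  deltas:
    - [[-0.02, 0.02, 0], 0]
    - [[-0.05, 0.05, 0], 0]
    - [[-0.08, 0.083, 0], 0]
    - [[-0.11, 0.115, 0], 0]
    - [[-0.14, 0.146, 0], 0]
  gripper: 1

```text
clock: 0.72
tool_pos: [0.3279, -0.4639, 0.292]
orientation: [180.0, 0.0, -156.2]
force: [0.7, 0.0, 1.6]
opening: 0.0878
gripper_force: 0.0
```

Emit:
send_rows:
  deltas:
    - [[-0.03, 0.031, 0], 0]
    - [[-0.06, 0.062, 0], 0]
    - [[-0.09, 0.094, 0], 0]
    - [[-0.12, 0.125, 0], 0]
    - [[-0.15, 0.156, 0], 0]

```text
clock: 1.13
tool_pos: [0.3874, -0.3012, 0.2924]
orientation: [-180.0, 0.0, -156.2]
force: [0.3, -0.3, -0.6]
opening: 0.0876
gripper_force: 0.0
```

Emit:
send_rows:
  deltas:
    - [[-0.03, 0.031, 0], 0]
    - [[-0.06, 0.062, 0], 0]
    - [[-0.09, 0.094, 0], 0]
    - [[-0.12, 0.125, 0], 0]
    - [[-0.15, 0.156, 0], 0]

```text
clock: 1.55
tool_pos: [0.4468, -0.1384, 0.2925]
orientation: [-180.0, 0.1, -156.2]
force: [1.1, -1.2, -0.3]
opening: 0.0879
gripper_force: 0.0
```

```bash
python3 -c "
from h import *
go([.491,-.016,.26],-106.6)"
```

```text
t 1.55 tcp [ 0.4468 -0.1384  0.2925] rpy [-1.7999e+02  5.0000e-02 -1.5617e+02] F [ 1.1 -1.2 -0.3] op 0.0879 
shares [-0.1124  0.1176  0.0407] turn -0.5508
```

Emit:
send_rows:
  deltas:
    - [[-0.028, 0.03, 0.01], -0.07]
    - [[-0.056, 0.06, 0.02], -0.145]
    - [[-0.084, 0.09, 0.03], -0.22]
    - [[-0.105, 0.11, 0.038], -0.295]
    - [[-0.113, 0.119, 0.04], -0.37]

```text
clock: 1.97
tool_pos: [0.4915, -0.014, 0.2592]
orientation: [180.0, -0.0, -122.4]
force: [0.2, -0.2, -0.1]
opening: 0.0875
gripper_force: 0.0
```

Emit:
send_rows:
  deltas:
    - [[0, 0, 0], -0.06]
    - [[0, 0, 0], -0.12]
    - [[0, 0, 0], -0.18]
    - [[0, 0, 0], -0.18]
    - [[0, 0, 0], -0.18]

```text
clock: 2.38
tool_pos: [0.4908, -0.0165, 0.2602]
orientation: [-180.0, 0.0, -106.8]
force: [0.4, 0.7, -0.6]
opening: 0.0875
gripper_force: 0.0
```

```bash
python3 - <<'E'
from h import *
go([.491,-.016,.152],-106.6)
p=ctrl.snapshot("side");o=ctrl.get_obs()
q=ctrl.snapshot("top")
a=cv2.resize(p["color"][110:220,240:350],(440,440),interpolation=2)
u=proj(p,[.491,-.016,.105]);v=proj(p,o["tool_pos"]-[0,0,.066])
for w in(u,v):cv2.circle(a,tuple(int(round(c)) for c in (w+.5-[240,110])*4),3,(255,0,0),-1)
b=cv2.resize(q["color"][80:220,200:325],(392,440),interpolation=2)
cv2.imwrite("pics/c.png",np.hstack([a,b[:,:355]])[...,::-1])
E
```

```text
t 2.3833 tcp [ 0.4908 -0.0165  0.2602] rpy [-180.      0.   -106.84] F [ 0.4  0.7 -0.6] op 0.0875 
shares [-0.0006 -0.      0.1352] turn -0.0027
```

View pics/c.png

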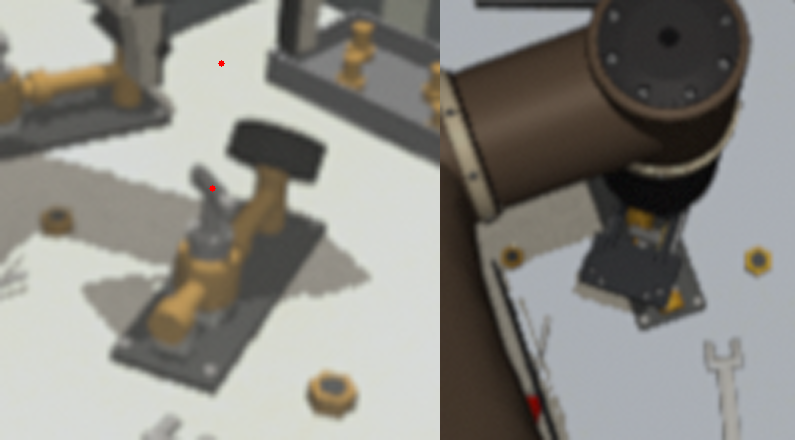

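The left half shows the projected handle point (212,188) on the bar of the proud plug and the open fingers above it, straddling it. Descending and gripping.

Emit:
send_rows:
  deltas:
    - [[0, 0, 0.02], 0]
    - [[0, 0, 0.05], 0]
    - [[0, 0, 0.08], 0]
    - [[0, 0, 0.1], 0]
    - [[0, 0, 0.115], 0]

```text
clock: 2.9
tool_pos: [0.4901, -0.0168, 0.1666]
orientation: [179.9, -0.0, -106.8]
force: [0.4, -0.1, 0.4]
opening: 0.0875
gripper_force: 0.0
```

Emit:
send_rows:
  deltas:
    - [[0, 0, 0.01], 0]
    - [[0, 0, 0.018], 0]
    - [[0, 0, 0.02], 0]
    - [[0, 0, 0.02], 0]
    - [[0, 0, 0.02], 0]

```text
clock: 3.32
tool_pos: [0.4913, -0.0164, 0.1528]
orientation: [-180.0, 0.0, -106.7]
force: [-0.0, -0.2, -0.0]
opening: 0.0876
gripper_force: 0.0
```

Emit:
send_rows:
  deltas:
    - [[0, 0, 0], 0]
    - [[0, 0, 0], 0]
    - [[0, 0, 0], 0]
    - [[0, 0, 0], 0]
    - [[0, 0, 0], 0]
  gripper: 0.3

```text
clock: 3.73
tool_pos: [0.4909, -0.0165, 0.1524]
orientation: [-180.0, 0.0, -106.7]
force: [0.3, 0.9, -0.0]
opening: 0.0598
gripper_force: 0.0
```

Emit:
send_rows:
  deltas:
    - [[0, 0, 0], 0]
    - [[0, 0, 0], 0]
    - [[0, 0, 0], 0]
    - [[0, 0, 0], 0]
    - [[0, 0, 0], 0]

```text
clock: 4.15
tool_pos: [0.4909, -0.0165, 0.1521]
orientation: [180.0, -0.0, -106.7]
force: [-0.5, -0.6, -0.1]
opening: 0.0285
gripper_force: 0.0
```

Emit:
send_rows:
  deltas:
    - [[0, 0, 0], 0]
    - [[0, 0, 0], 0]
    - [[0, 0, 0], 0]
    - [[0, 0, 0], 0]
    - [[0, 0, 0], 0]
  gripper: 0

```text
clock: 4.57
tool_pos: [0.4913, -0.0166, 0.1522]
orientation: [-180.0, 0.0, -106.7]
force: [3.0, -2.4, -2.4]
opening: 0.0112
gripper_force: 30.0
```

Emit:
send_rows:
  deltas:
    - [[0, 0, 0], 0]
    - [[0, 0, 0], 0]
    - [[0, 0, 0], 0]
    - [[0, 0, 0], 0]
    - [[0, 0, 0], 0]

```text
clock: 4.98
tool_pos: [0.4913, -0.0165, 0.1523]
orientation: [-180.0, 0.0, -106.7]
force: [4.3, -3.4, -3.6]
opening: 0.0116
gripper_force: 30.0
```

```bash
python3 - <<'E'
from h import *
go([.491,-.016,.139],-160)
o=ctrl.get_obs();print(o["force"],o["moment"],o["gripper_force"])
p=ctrl.snapshot("side");save(p,"g.png",(250,120,340,190),6)
E
```

```text
t 4.9833 tcp [ 0.4913 -0.0165  0.1523] rpy [-1.7996e+02  1.0000e-02 -1.0667e+02] F [ 4.3 -3.4 -3.6] op 0.0116 
shares [-0.0005  0.0006  0.0166] turn 0.5925
[ 4.30046698 -3.39490598 -3.58618152] [-1.12079376 -1.5141005  -0.04200316] 29.999302625656128
```

View pics/g.png

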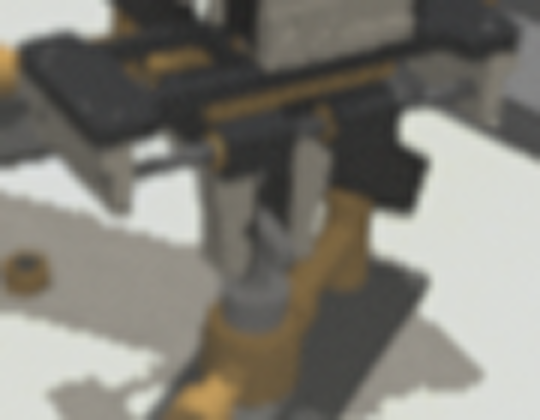

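The fingers are on the bar, gripping with 30 N. First I'll relieve the small side force with a 0.8 mm shift along -y.

Emit:
send_rows:
  deltas:
    - [[0, -0.0005, 0], 0]
    - [[0, -0.001, 0], 0]
    - [[0, -0.001, 0], 0]
    - [[0, -0.001, 0], 0]
    - [[0, -0.001, 0], 0]

```text
clock: 5.45
tool_pos: [0.4914, -0.0167, 0.1522]
orientation: [180.0, 0.0, -106.7]
force: [0.5, 0.0, 1.5]
opening: 0.012
gripper_force: 30.0
```

Emit:
send_rows:
  deltas:
    - [[0, 0, 0.0009], 0.03]
    - [[0, 0, 0.0018], 0.06]
    - [[0, 0, 0.0028], 0.1]
    - [[0, 0, 0.0039], 0.14]
    - [[0, 0, 0.005], 0.18]

```text
clock: 5.87
tool_pos: [0.4916, -0.0167, 0.1486]
orientation: [-180.0, 0.0, -123.0]
force: [-1.2, -0.6, 5.4]
opening: 0.0115
gripper_force: 30.0
```

```bash
python3 -c "
from h import *
go([.491,-.016,.139],-160)
print(ctrl.get_obs()['moment'])"
```

```text
t 5.8667 tcp [ 0.4916 -0.0167  0.1486] rpy [-179.99    0.   -123.03] F [-1.2 -0.6  5.4] op 0.0115 
shares [-0.0003  0.0012  0.012 ] turn 0.4107
[-0.08847839  0.47789065  0.07502829]
```

Emit:
send_rows:
  deltas:
    - [[0, 0, 0.0011], 0.04]
    - [[0, 0, 0.0022], 0.08]
    - [[0, 0, 0.0034], 0.12]
    - [[0, 0, 0.0045], 0.16]
    - [[0, 0, 0.0056], 0.2]

```text
clock: 6.28
tool_pos: [0.4918, -0.0168, 0.1443]
orientation: [-180.0, 0.0, -141.0]
force: [0.0, -1.6, 7.1]
opening: 0.0119
gripper_force: 30.0
```

```bash
python3 -c "
from h import *
go([.491,-.016,.139],-160)
print(ctrl.get_obs()['moment'])"
```

```text
t 6.2833 tcp [ 0.4918 -0.0168  0.1443] rpy [-1.7997e+02  1.0000e-02 -1.4103e+02] F [ 0.  -1.6  7.1] op 0.0119 
shares [0.0001 0.0015 0.0066] turn 0.2108
[-0.52479362  0.3060276   0.08205961]
```

Emit:
send_rows:
  deltas:
    - [[0, 0, 0.0013], 0.04]
    - [[0, 0, 0.0026], 0.08]
    - [[0, 0, 0.0039], 0.12]
    - [[0, 0, 0.0052], 0.16]
    - [[0, 0, 0.0064], 0.195]

```text
clock: 6.7
tool_pos: [0.492, -0.017, 0.1399]
orientation: [-179.9, 0.0, -158.6]
force: [-6.7, -0.9, 24.2]
opening: 0.0116
gripper_force: 30.0
```

Emit:
send_rows:
  deltas:
    - [[0, 0, 0.0005], 0.015]
    - [[0, 0, 0.001], 0.0175]
    - [[0, 0, 0.0015], 0.0175]
    - [[0, 0, 0.0018], 0.0175]
    - [[0, 0, 0.002], 0.0175]

```text
clock: 7.12
tool_pos: [0.4921, -0.017, 0.1397]
orientation: [-179.9, 0.1, -159.9]
force: [-10.3, -0.5, 33.7]
opening: 0.0112
gripper_force: 30.0
```

```bash
python3 -c "
from h import *
go([.491,-.016,.139],-160)
print(ctrl.get_obs()['moment'])"
```

```text
t 7.1167 tcp [ 0.4921 -0.017   0.1397] rpy [-1.7992e+02  7.0000e-02 -1.5992e+02] F [-10.3  -0.5  33.7] op 0.0112 
shares [0.0008 0.0017 0.0009] turn 0.0009
[-1.32048653e-01  3.85802577e+00  2.86051490e-03]
```

The plug has met its firm stop after 12.4 mm of travel at yaw -159.9. Unloading, then releasing and rising.

Emit:
send_rows:
  deltas:
    - [[0, 0, -0.001], 0]
    - [[0, 0, -0.002], 0]
    - [[0, 0, -0.0022], 0]
    - [[0, 0, -0.0022], 0]
    - [[0, 0, -0.0022], 0]

```text
clock: 7.53
tool_pos: [0.492, -0.017, 0.14]
orientation: [-179.9, 0.0, -160.0]
force: [-2.9, -1.7, 12.8]
opening: 0.0115
gripper_force: 30.0
```

Emit:
send_rows:
  deltas:
    - [[0, 0, 0], 0]
    - [[0, 0, 0], 0]
    - [[0, 0, 0], 0]
    - [[0, 0, 0], 0]
    - [[0, 0, 0], 0]
  gripper: 1

```text
clock: 7.95
tool_pos: [0.4914, -0.0167, 0.1385]
orientation: [180.0, -0.0, -160.0]
force: [-0.2, 0.0, 0.2]
opening: 0.0395
gripper_force: 0.0
```

Emit:
send_rows:
  deltas:
    - [[0, 0, 0], 0]
    - [[0, 0, 0], 0]
    - [[0, 0, 0], 0]
    - [[0, 0, 0], 0]
    - [[0, 0, 0], 0]

```text
clock: 8.37
tool_pos: [0.4916, -0.0167, 0.1387]
orientation: [180.0, -0.0, -160.0]
force: [0.3, -0.4, -0.9]
opening: 0.0729
gripper_force: 0.0
```

Emit:
send_rows:
  deltas:
    - [[0, 0, -0.02], 0]
    - [[0, 0, -0.05], 0]
    - [[0, 0, -0.08], 0]
    - [[0, 0, -0.11], 0]
    - [[0, 0, -0.13], 0]

```text
clock: 8.78
tool_pos: [0.4922, -0.0167, 0.2451]
orientation: [-180.0, 0.1, -160.0]
force: [1.3, 0.6, 0.4]
opening: 0.087
gripper_force: 0.0
```

Emit:
send_rows:
  deltas:
    - [[-0.04, 0.0, -0.02], 0]
    - [[-0.08, 0.0, -0.05], 0]
    - [[-0.12, 0.0, -0.05], 0]
    - [[-0.16, 0.0, -0.05], 0]
    - [[-0.2, 0, -0.05], 0]

```text
clock: 9.2
tool_pos: [0.6434, 0.0385, 0.2833]
orientation: [180.0, 0.1, -160.0]
force: [0.1, -0.2, -0.9]
opening: 0.0874
gripper_force: 0.0
```

Emit:
send_rows:
  deltas:
    - [[0, -0.04, 0], 0]
    - [[0, -0.085, 0], 0]
    - [[0, -0.13, 0], 0]
    - [[0, -0.175, 0], 0]
    - [[0, -0.22, 0], 0]

```text
clock: 9.62
tool_pos: [0.7026, -0.1288, 0.2824]
orientation: [180.0, -0.0, -160.0]
force: [0.0, 0.3, 0.1]
opening: 0.0874
gripper_force: 0.0
```

Emit:
send_rows:
  deltas:
    - [[0, -0.04, 0], 0]
    - [[0, -0.085, 0], 0]
    - [[0, -0.13, 0], 0]
    - [[0, -0.16, 0], 0]
    - [[0, -0.16, 0], 0]

```text
clock: 10.03
tool_pos: [0.7462, -0.2526, 0.2807]
orientation: [180.0, -0.1, -160.2]
force: [-1.2, 1.7, -1.3]
opening: 0.0877
gripper_force: 0.0
```

```bash
python3 - <<'E'
from h import *
p=ctrl.snapshot("top");s=ctrl.snapshot("side")
a=cv2.resize(p["color"][140:173,245:289],(396,297),interpolation=2)
b=cv2.resize(s["color"][145:178,270:314],(396,297),interpolation=2)
c=cv2.resize(p["color"][90:200,180:330],(396,290),interpolation=2)
o=np.vstack([np.hstack([a,b]),np.hstack([c,c*0])]);cv2.imwrite("pics/end.png",o[...,::-1])
E
```

```text
(no output)
```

View pics/end.png

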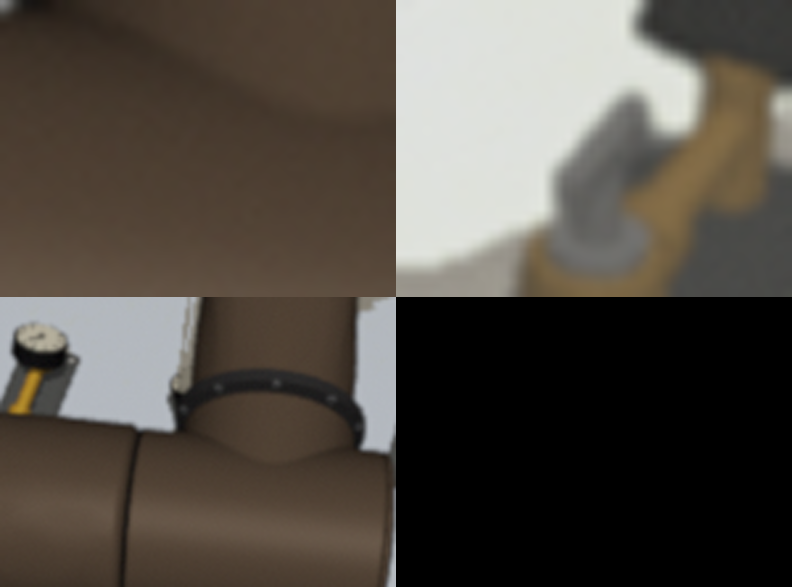

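The top view is covered by the arm. In the side view the handle is down and parallel to the pipe, with bar ends near (637,105) and (572,178). I'll compare those with the predicted end points.

```bash
python3 - <<'E'
from h import *
import pickle
s=pickle.load(open("side0.pkl","rb"))
for yaw in(14,17,20,23,26):
    e=np.array([np.cos(np.radians(yaw)),np.sin(np.radians(yaw)),0])*.025
    for c in([.4915,-.0168,.092],):
        q=[(proj(s,np.array(c)+k*e)+.5-[270,145])*9+[396,0] for k in(1,-1)]
        d=q[0]-q[1];print(yaw,np.round(q,0).tolist(),np.degrees(np.arctan2(-d[1],d[0])).round(1))
p=ctrl.snapshot("side")
g=cv2.cvtColor(cv2.resize(p["color"][145:178,270:314],(396,297),interpolation=2),cv2.COLOR_RGB2HSV)
m=((g[...,1]<40)&(g[...,2]<165)).astype(np.uint8);m[200:]=0;m[:,:150]=0;m[:,252:]=0
for y in range(90,200,10):
    x=np.where(m[y])[0];print(y,(x.min()+396,x.max()+396) if len(x) else None)
E
```

```text
14 [[647.0, 107.0], [559.0, 187.0]] 42.5
17 [[643.0, 105.0], [564.0, 188.0]] 46.3
20 [[639.0, 104.0], [568.0, 190.0]] 50.3
23 [[635.0, 103.0], [572.0, 191.0]] 54.6
26 [[630.0, 102.0], [577.0, 192.0]] 59.1
90 None
100 (np.int64(620), np.int64(643))
110 (np.int64(610), np.int64(647))
120 (np.int64(602), np.int64(647))
130 (np.int64(592), np.int64(647))
140 (np.int64(583), np.int64(647))
150 (np.int64(576), np.int64(647))
160 (np.int64(567), np.int64(647))
170 (np.int64(558), np.int64(647))
180 (np.int64(554), np.int64(641))
190 (np.int64(554), np.int64(622))
```

The upper edge of the bar fits yaw ≈ 19–20°, and the pipe is at 20°. Height fits home. Handing in.

```bash
python3 -c "
from h import *
print(ctrl.close_job())"
```

```text
the job is handed in; nothing more can be done
None
```

I pushed the middle cock's plug down to its firm stop while turning it, left its handle in line with the pipe to within about 1–2° by the side view, let go, moved the arm clear and handed the job in at about 10 s.

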